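Shut and latch the gate of the solvent bottle bay

TASK

The green gate of the little bottle bay is hooked back open. Take its latch bar by the red ball knob, lift the bar over the hold-back catch, swing the gate gently shut with the bar held up until the bar meets the rubber buffer of the brass closing catch, and let the bar drop into that catch so that the gate stays shut and latched. Never press the bar hard against either catch (12 N at most), and leave the bottles in the bay standing where they are.

Things in the scene. Friction and masses are not known exactly. Their poses are not given: they have to be found in the camera images.
- bay: fenced bottle bay: plywood base 8 mm thick, three fixed sides fenced with wire on posts 80 mm high. Origin on the bench under the gate's hinge axis. +x points into the bay (away from the robot at zero yaw), -y from the hinge along the opening to the closing catch. A tongue of the base along -x carries the hold-back catch. Fixed; place and yaw vary.
- gate (a joint): angle of the green gate in rad about its upright hinge: 0 = square across the opening (nominally shut, along the bay's -y), 1.57 = hooked back open (along the bay's -x). At value g a point at distance u from the hinge lies at (-u sin g, -u cos g) in the bay's frame. Starts at about 1.57; light friction, stays where it is left.
- latch_bar (a joint): lift angle of the latch bar in rad: 0 = level, down on its rest on the gate (also its height when dropped in a catch); grows as the free end is lifted, at most 0.6. It falls back to 0 by its own weight when let go (with knob about 0.15 kg). More than 0.11 clears the low cheeks of the catches; 0.15 to 0.25 clears them well and still meets the buffer.
- gate_hinge (a point): point on the gate's hinge axis at the height of the level bar (100 mm above the bench)
- bar_pivot (a point): pivot of the latch bar on the gate, 30 mm from the hinge axis along the gate, 100 mm above the bench. The bar is a square steel bar 8 x 8 mm that runs from here along the top of the gate to 196 mm from the hinge axis; it turns up about the horizontal pin square to the gate.
- knob (a point): centre of the red ball knob, 24 mm across, that stands on the bar on a thin stem: 110 mm from the pivot along the bar (140 mm from the hinge axis) and 36 mm above the bar's centre line. Pinch it from above with the fingers on the two faces of the gate. The gate's top rail and the bar below it are at most 12 mm thick there.
- holdback: dark steel hold-back catch, a fork on a post at the end of the tongue, 180 mm from the hinge; origin on the bench. Its slot is 14 mm wide and open upward, its two cheeks are 6 mm thick and rise to 112 mm above the bench (16 mm above the underside of the level bar).
- striker_plate: grey post with a slotted steel plate on top, 180 mm from the hinge at the far end of the opening; carries the brass closing catch. Origin on the bench, nominal middle. In the gate's closing direction the catch has a low square cheek (22 mm thick, top 112 mm above the bench; lift the bar over it), a 10 mm wide notch, then a tall black rubber buffer that stops a lifted bar.
- slot_middle (a point): nominal middle of the closing catch's notch, 100 mm above the bench. The brass catch is screwed on anywhere within 13 mm either side of this along the bay's x (not measured: look or feel). The buffer's face is 5 mm past the true middle of the notch, 94 to 146 mm above the bench; it gives about 3 N per mm for 2.5 mm and is then hard.
- amber_small_0_mid (a point): amber bottle with black cap and blue band, 31 mm across, 87 mm tall, standing in the bay (bystander); this point is on its axis 42 mm above its foot
- amber_small_2_mid (a point): amber bottle with black cap and white label, 30 mm across, 81 mm tall, standing in the bay (bystander); this point is on its axis 42 mm above its foot
- teal_cap_bottle_mid (a point): amber bottle with teal cap, 39 mm across, 88 mm tall, standing in the bay (bystander); this point is on its axis 42 mm above its foot

How it is judged:
By the outcome, as a careful person would: the job done as asked, in the order asked, and still so for the second after the job is handed in, with the robot touching nothing.
It also fails if it takes over 58 s, if anything falls off the work surface, if the arm or the gripper's body presses on something with over 40 N, if the wrist force passes 120 N, or if a joint passes its speed limit or range.

ROBOT

A 6-joint arm with a two-finger parallel gripper is mounted at the origin on a cart in front of the work surface, level with it; the furniture and walls round the work are solid. World frame = base frame: x ahead of the robot, y to its left, z up, the work surface at z = 0. Lengths are in m, angles in rad, forces in N, time in s.
With the tool pointing down it reaches from about 0.25 to 0.775 m from the base axis. Payload 4 kg.
Tool frame: the origin (TCP) lies at the centre of the arm's flange, where the gripper is bolted on; the fingertips stand 199 mm ahead of it and the grasp point (between the pads) lies 180 mm ahead of it; z points along the fingers, y is the line along which they close (so a half turn about z gives the same grasp; the last joint's range is limited). The gripper opens to 94 mm and grips with 3 to 60 N. Pads are 16 mm wide; open, the fingers measure 119 mm over their backs; the gripper's body (75 mm by 177 mm) begins 78 mm behind the grasp point.
Start: joints at [-1.226, 0.087, 1.371, -0, 1.684, -0.103], TCP at [0.238, -0.496, 0.405] pointing down, gripper open.
Joint ranges: [-3.1, 3.1], [-0.76, 2.03], [0.27, 2.55], [-1.08, 4.22], [0.17, 2.65], [-2.57, 2.57]. Speed limits (rad/s): [2.79, 2.79, 3.14, 3.14, 3.14, 3.14].

INTERFACE

Orientations are given as a unit quaternion [x, y, z, w].
In Python, from rig import bot gives the robot as it stands. The module is installed in compiled form; this text tells all that it offers.
- The arm moves only by the shell command python3 -m creep 'ROWS' [FORCE]. ROWS is text: rows parted by semicolons, each of 5 numbers parted by spaces: the closure, from 0 (fully open) to 1 (shut), then the shift along the tool's x, y, z in m, then the turn about the tool's z in rad. A call has 1 to 8 rows; each row shifts and turns the commanded pose from where the row before left it, along the tool's axes as they then stand; what a row does not reach is not made up. A row lasts 1/12 s, in which the tool goes at most 41.7 mm and 7.16 degrees, less where a joint would pass 70% of its speed; a pose out of reach is approached as far as the arm can. A call with a gripper value outside its range is refused whole. The fingers move at their own pace and stop on an object; FORCE is the grip in N (left out, the last holds). Time passes only in rows, so rows that do not move let the fingers close. It gives the time, the measured TCP pose, the force, the opening and the grip force at its end, in the units of the state.
- bot.read_state(): the state, without advancing time (a new reading comes with each control period).
- bot.camera(name): name is "side" or "top" or "wrist"; returns a dict with "image" (480x640x3 uint8, blue, green, red), "depth" (480x640 float32, m along the optical axis (not along the pixel's ray), 0 where there is no reading), "K" (3x3 intrinsics, pixels), "k1" (the pictures are not rectified: a ray, as slopes to the right and down, at radius r is drawn at 1 + k1 r^2 times it, then the intrinsics apply), "rvec" (rotation vector, rad) and "tvec" (3), from world to camera coordinates, as OpenCV has them. Camera axes: x right, y down, z forward; pixel columns grow to the right and rows downward; lengths in m; the calibration is good to about 2 mm. A picture is of the moment at which its call begins.
- bot.finish_job(): hands the job in; it is judged then, once.
The state is a dict: "clock": time; "joint_positions": joint angles; "qvel": joint speeds; "joint_torque": joint torques, N m; "eef_pos": TCP position; "ee_rot": TCP orientation; "wrist_force": force on the tool from outside, world axes, zero at the start; "moment": the same for the moment, N m; "finger_gap": opening from 0.0 (shut) to 1.0 (fully open); "grasp_force": force on a finger pad.
Only numpy, scipy, OpenCV 4.12 (cv2) and the standard library are available. Lean on these libraries where they do the work, as an engineer would, in place of code of your own. Each camera call takes 0.05 s, during which the arm holds its last target. There are 200 camera calls.

## Working session

There is one attempt and no reset: what is moved stays moved. The work goes in short steps, Python scripts to look and compute and a shell command to move; the robot and the scene stay as the last step left them, time stands still between calls to the robot, and variables do not carry over. Pictures are saved under pics/ and viewed, at most 10 in all, crops included, and the job is handed in when it is done.

```bash
mkdir -p pics; cat > h.py <<'E'
import numpy as np, cv2
from rig import bot
def snap(n,f=None):
    c=bot.camera(n)
    if f: cv2.imwrite('pics/'+f,c['image'])
    np.savez('%s.npz'%n,**c); return c
def ray(c,u,v):
    K=np.array(c['K']);R=cv2.Rodrigues(np.array(c['rvec'],float))[0];t=np.array(c['tvec'],float).ravel()
    p=cv2.undistortPoints(np.array([[[u,v]]],float),K,np.array([float(c['k1']),0,0,0]))[0,0]
    return -R.T@t, R.T@np.array([p[0],p[1],1.])
def onz(c,u,v,z):
    o,d=ray(c,u,v);return o+d*(z-o[2])/d[2]
def dep(c,u,v):
    o,d=ray(c,u,v);return o+d*float(c['depth'][int(round(v)),int(round(u))])
def proj(c,P):
    return cv2.projectPoints(np.array(P,float).reshape(-1,3),np.array(c['rvec'],float),np.array(c['tvec'],float),np.array(c['K']),np.array([float(c['k1']),0,0,0]))[0].reshape(-1,2)
def blobs(c,lo,hi,amin=30):
    m=cv2.inRange(cv2.cvtColor(c['image'],cv2.COLOR_BGR2HSV),np.array(lo),np.array(hi))
    n,_,s,ce=cv2.connectedComponentsWithStats(m)
    return [(ce[i].round(1),s[i].tolist()) for i in range(1,n) if s[i][4]>=amin]
E
python3 - <<'E'
from h import *
s=bot.read_state()
for k in s: print(k,np.round(s[k],3))
for n in('top','side'):
    c=snap(n,n+'0.png')
    for nm,lo,hi in(('red',(0,150,80),(6,255,255)),('red2',(172,150,80),(180,255,255)),('green',(45,80,40),(85,255,255))):
        for ce,st in blobs(c,lo,hi): print(n,nm,ce,st,dep(c,*ce).round(3))
E
```

```text
clock 0.0
joint_positions [-1.226  0.088  1.372 -0.     1.684 -0.103]
qvel [ 0.    -0.001  0.    -0.    -0.    -0.   ]
joint_torque [-1.0000e-03 -3.4018e+01 -3.0243e+01  7.2000e-02  3.3000e-02 -0.0000e+00]
eef_pos [ 0.238 -0.496  0.404]
ee_rot [ 0.975  0.222 -0.    -0.001]
wrist_force [-0.052  0.906 -0.952]
moment [-0.007  0.034 -0.047]
grasp_force 0.0
finger_gap 1.0
top red [238.2  11.5] [233, 5, 15, 13, 55] [0.975 0.219 0.008]
top red [266.5 297.5] [260, 291, 14, 14, 165] [0.444 0.137 0.151]
top red2 [502.4 308.8] [485, 292, 36, 34, 977] [ 0.431 -0.216  0.123]
side red [108. 252.] [103, 250, 13, 6, 41] [0.966 0.214 0.011]
side red [363.9 267.8] [357, 261, 15, 15, 175] [0.443 0.145 0.143]
side red2 [445.3 176.2] [433, 167, 26, 19, 412] [ 0.429 -0.204  0.12 ]
side green [299.6  85.8] [260, 70, 76, 32, 1216] [ 1.097 -0.72   0.004]
side green [500.5  93.4] [482, 80, 41, 28, 853] [ 0.708 -2.439 -0.562]
side green [ 43.4 119.5] [35, 117, 17, 6, 71] [ 1.617 -0.125  0.004]
side green [333.1 294.2] [293, 267, 80, 55, 791] [0.524 0.093 0.001]
```

View pics/top0.png

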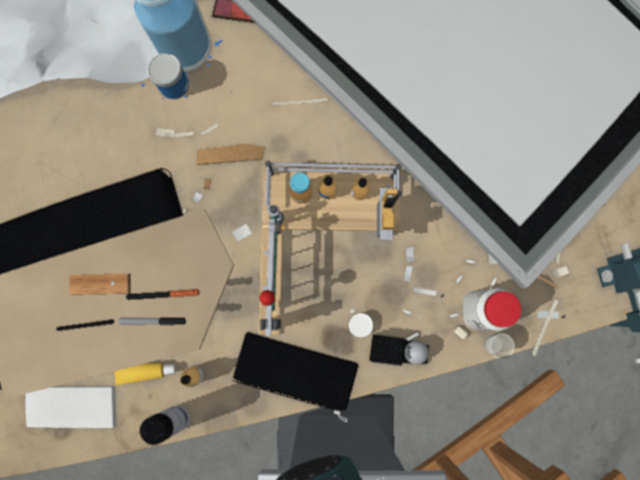

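View pics/side0.png

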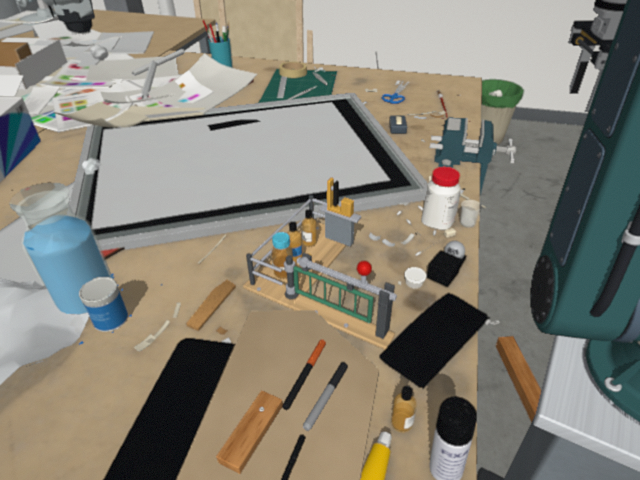

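The top view shows the knob at (266,297), hinge post at (275,213), hold-back at (270,324) and brass catch near (388,210), with bottles at the back at (300,185), (328,187) and (361,187). I'll zoom in and measure.

```bash
python3 - <<'E'
from h import *
c=dict(np.load('top.npz'));s=dict(np.load('side.npz'))
print('knob',onz(c,266.5,297.5,.136),onz(s,363.9,267.8,.136))
o1,d1=ray(c,266.5,297.5);o2,d2=ray(s,363.9,267.8)
A=np.stack([d1,-d2],1);x=np.linalg.lstsq(A,o2-o1,rcond=None)[0];print('tri',o1+d1*x[0],o2+d2*x[1])
print('hinge~',onz(c,275,213,.11),'hb',onz(c,270,323,.112))
a=cv2.resize(c['image'][150:340,250:420],None,fx=3,fy=3,interpolation=cv2.INTER_CUBIC)
b=cv2.resize(s['image'][170:345,240:400],None,fx=3.2,fy=3.2,interpolation=cv2.INTER_CUBIC)[:,:,:]
b=cv2.resize(s['image'][170:230,310:370],(286,286),interpolation=cv2.INTER_CUBIC)
im=np.zeros((570,796,3),np.uint8);im[:,:510]=a;im[:286,510:]=b
cv2.imwrite('pics/crop1.png',im)
E
```

```text
knob [0.44439153 0.1387755  0.136     ] [0.44630332 0.13771195 0.136     ]
tri [0.4443582  0.1386552  0.13734478] [0.44568199 0.13915066 0.13742192]
hinge~ [0.57459936 0.13104865 0.11      ] hb [0.40683938 0.13487705 0.112     ]
```

View pics/crop1.png

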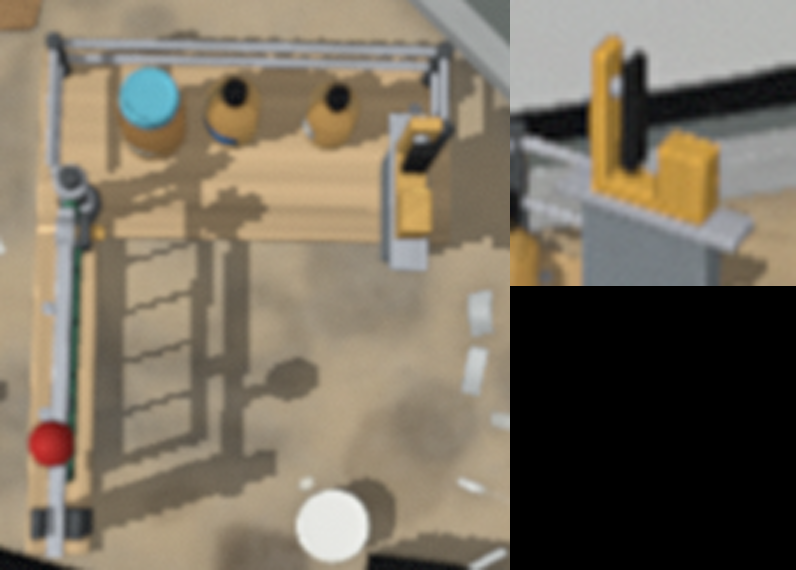

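The crop shows the hinge post top at (70,180) and bar tip at (55,553). The brass low cheek's near edge is at about (415,235), with the black buffer beyond it at (422,150).

```bash
python3 - <<'E'
from h import *
c=dict(np.load('top.npz'));s=dict(np.load('side.npz'))
f=lambda x,y:((x+.5)/3-.5+250,(y+.5)/3-.5+150)
k=onz(c,266.5,297.5,.136)[:2]
tip=onz(c,*f(55,555),.104);b2=onz(c,*f(67,260),.104);print('tip',tip,'b2',b2)
for h in(.11,.12,.13): print('post',h,onz(c,*f(70,178),h), dep(c,*f(70,180)))
for x,y in((55,40),(445,48),(48,520),(78,520)): print('pt',x,y,dep(c,*f(x,y)))
d=b2[:2]-tip[:2];d/=np.linalg.norm(d);print('dir',d,'yaw deg',np.degrees(np.arctan2(d[1],d[0])))
d0=k-onz(c,*f(70,178),.12)[:2];print('knob-post',np.linalg.norm(d0),d0)
print('cheek near',onz(c,*f(400,235),.112),onz(c,*f(430,237),.112))
hsv=cv2.cvtColor(c['image'],cv2.COLOR_BGR2HSV)
for u in(384,388,391):
  for v in range(186,242,2):
    print(u,v,hsv[v,u],dep(c,u,v).round(3)) if u==388 else 0
for n,cc,reg in(('top',c,(370,185,405,245)),('side',s,(320,170,365,225))):
  im=cc['image'];x0,y0,x1,y1=reg
  m=cv2.inRange(cv2.cvtColor(im[y0:y1,x0:x1],cv2.COLOR_BGR2HSV),(15,150,120),(32,255,255))
  ys,xs=np.nonzero(m);P=np.array([dep(cc,x+x0,y+y0) for x,y in zip(xs,ys)])
  t=P[(abs(P[:,2]-.112)<.003)];print(n,len(t),np.percentile(t,[2,50,98],axis=0).round(4))
E
```

```text
tip [0.38904037 0.13823195 0.104     ] b2 [0.53915821 0.13529904 0.104     ]
post 0.11 [0.58081163 0.13427856 0.11      ] [0.58180489 0.13514997 0.09897572]
post 0.12 [0.57895261 0.13346491 0.12      ] [0.58180489 0.13514997 0.09897572]
post 0.13 [0.57709359 0.13265125 0.13      ] [0.58180489 0.13514997 0.09897572]
pt 55 40 [0.66240807 0.14691001 0.07797811]
pt 445 48 [ 0.66099903 -0.06382995  0.07855132]
pt 48 520 [0.40659575 0.1419968  0.10528717]
pt 78 520 [0.4069426  0.12646809 0.11052799]
dir [ 0.9998092  -0.01953368] yaw deg -1.1192683891113655
knob-post 0.13466582931685075 [-0.13456108  0.0053106 ]
cheek near [ 0.55319019 -0.0348857   0.112     ] [ 0.55237582 -0.05028682  0.112     ]
388 186 [109  18 114] [ 0.643 -0.056  0.008]
388 188 [ 17  56 149] [ 0.623 -0.047  0.081]
388 190 [ 19 136 210] [ 0.605 -0.038  0.148]
388 192 [ 19 142 199] [ 0.602 -0.038  0.147]
388 194 [ 18 108 132] [ 0.601 -0.04   0.137]
388 196 [ 15  15 138] [ 0.599 -0.04   0.131]
388 198 [15 24 63] [ 0.592 -0.038  0.149]
388 200 [135  13  39] [ 0.59  -0.038  0.146]
388 202 [30  9 27] [ 0.588 -0.039  0.144]
3
[... 303 characters left out ...]
114]
388 218 [ 19 138 203] [ 0.569 -0.042  0.113]
388 220 [ 19 137 208] [ 0.566 -0.043  0.111]
388 222 [ 19 138 211] [ 0.563 -0.043  0.11 ]
388 224 [ 19 138 209] [ 0.56  -0.043  0.111]
388 226 [ 19 140 191] [ 0.556 -0.042  0.113]
388 228 [ 18 133 119] [ 0.556 -0.045  0.096]
388 230 [120   5 159] [ 0.555 -0.047  0.08 ]
388 232 [108  14 178] [ 0.552 -0.046  0.082]
388 234 [108  14 177] [ 0.548 -0.047  0.081]
388 236 [111  14 176] [ 0.546 -0.047  0.079]
388 238 [108  14 178] [ 0.542 -0.047  0.079]
388 240 [ 19  19 145] [ 0.55  -0.057 -0.001]Traceback (most recent call last):
  File "<stdin>", line 19, in <module>
IndexError: too many indices for array: array is 1-dimensional, but 2 were indexed
```

Measurements agree: the knob is at (0.4445, 0.1385, 0.137), the hinge at about (0.585, 0.1355) and the gate points at about 178.9°. The notch middle is at about (0.582, -0.043), and the buffer face is at x of about 0.588. I'll move above the knob now.

```bash

python3 -m creep '0.3 0.023 -0.0241 0 0;0.3 0.023 -0.0241 0 0;0.3 0.023 -0.0241 0 0;0.3 0.023 -0.0241 0 0;0.3 0.023 -0.0241 0 0;0.3 0.023 -0.0241 0 0;0.3 0.023 -0.0241 0 0;0.3 0.023 -0.0241 0 0'
python3 -m creep '0.3 0.023 -0.0241 0 0;0.3 0.023 -0.0241 0 0;0.3 0.023 -0.0241 0 0;0.3 0.023 -0.0241 0 0;0.3 0.023 -0.0241 0 0;0.3 0.023 -0.0241 0 0;0.3 0.023 -0.0241 0 0;0.3 0.023 -0.0241 0 0'
python3 -m creep '0.3 0.023 -0.0241 0 0;0.3 0.023 -0.0241 0 0;0.3 0.023 -0.0241 0 0;0.3 0.023 -0.0241 0 0;0.3 0 0 0 0;0.3 0 0 0 0'
python3 -m creep '0.3 0 0 0 0.0934;0.3 0 0 0 0.0934;0.3 0 0 0 0.0934;0.3 0 0 0 0.0934;0.3 0 0 0 0.0934;0.3 0 0 0 0;0.3 0 0 0 0;0.3 0 0 0 0'
cat >> h.py <<'E'
def st():
    s=bot.read_state();q=np.array(s['ee_rot']);a=2*np.arctan2(q[1],q[0])
    print('t',s['clock'],'p',np.round(s['eef_pos'],4),'xang',round(np.degrees(a),2),'q',np.round(q,3),'F',np.round(s['wrist_force'],2),'M',np.round(s['moment'],2),'gap',np.round(s['finger_gap'],3),'gf',np.round(s['grasp_force'],1),'j6',np.round(s['joint_positions'][5],2))
    return s,a
def goto(x,y,z):
    s,a=st();p=s['eef_pos'];dx,dy=x-p[0],y-p[1]
    print('tool shift',np.round([dx*np.cos(a)+dy*np.sin(a),dx*np.sin(a)-dy*np.cos(a),p[2]-z],4))
E
python3 - <<'E'
from h import *
goto(.4445,.1385,.137+.18)
c=snap('wrist','w1.png')
for ce,b in blobs(c,(172,120,60),(180,255,255))+blobs(c,(0,150,60),(6,255,255)): print(ce,b,onz(c,*ce,.137),dep(c,*ce))
E
```

```text
clock: 0.77
eef_pos: [0.3205, -0.2407, 0.4042]
ee_rot: [0.975, 0.222, -0.0, -0.0]
wrist_force: [0.6, -1.0, 0.1]
finger_gap: 0.701
grasp_force: 0.0
clock: 1.43
eef_pos: [0.4028, 0.0129, 0.4043]
ee_rot: [0.975, 0.222, -0.0, 0.0]
wrist_force: [0.0, -0.7, -0.2]
finger_gap: 0.7
grasp_force: 0.0
clock: 1.93
eef_pos: [0.4441, 0.1391, 0.4037]
ee_rot: [0.975, 0.224, -0.001, 0.0]
wrist_force: [-0.2, -0.3, 0.3]
finger_gap: 0.697
grasp_force: 0.0
clock: 2.6
eef_pos: [0.4439, 0.1371, 0.4046]
ee_rot: [1.0, -0.009, -0.0, 0.0]
wrist_force: [-0.3, -0.0, 0.1]
finger_gap: 0.7
grasp_force: 0.0
t 2.6 p [0.4439 0.1371 0.4046] xang -1.06 q [ 1.    -0.009 -0.     0.   ] F [-0.27 -0.05  0.11] M [ 0.02  0.04 -0.01] gap 0.7 gf 0.0 j6 1.77
tool shift [ 0.0005 -0.0014  0.0876]
[318.9 248.4] [301, 231, 37, 36, 1037] [0.44521661 0.13734822 0.137     ] [0.44856547 0.13728347 0.14805184]
```

```bash

python3 -m creep '0.3 0.0008 -0.0009 0.02 0;0.3 0 0 0.02 0;0.3 0 0 0.02 0;0.3 0 0 0.0138 0;0.3 0 0 0.0138 0;0.3 0 0 0 0;0.3 0 0 0 0;0.3 0 0 0 0'
python3 -m creep '0.8 0 0 0 0;1 0 0 0 0;1 0 0 0 0;1 0 0 0 0;1 0 0 0 0;1 0 0 0 0' 8
python3 - <<'E'
from h import *
st();c=snap('wrist','w2.png')
E
```

```text
clock: 3.32
eef_pos: [0.4452, 0.1387, 0.318]
ee_rot: [1.0, -0.009, 0.001, -0.0]
wrist_force: [0.3, 0.4, -0.5]
finger_gap: 0.699
grasp_force: 0.0
clock: 3.82
eef_pos: [0.4449, 0.1388, 0.3172]
ee_rot: [1.0, -0.01, 0.0, 0.0]
wrist_force: [-0.1, 0.8, -0.0]
finger_gap: 0.311
grasp_force: 0.0
t 3.8167 p [0.4449 0.1388 0.3172] xang -1.09 q [ 1.   -0.01  0.    0.  ] F [-0.14  0.75 -0.04] M [-0.01  0.03  0.03] gap 0.311 gf 0.0 j6 1.77
```

View pics/w2.png

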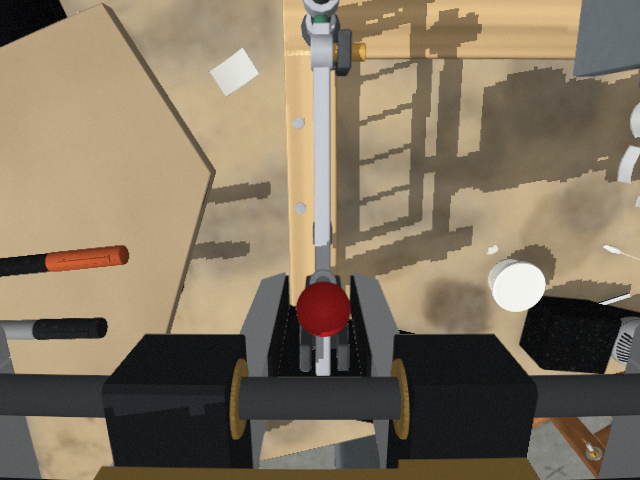

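The ball sits centred between the pads at (323,308), with the fingers still closing. I'll finish the pinch, then lift gently.

```bash

python3 -m creep '1 0 0 0 0;1 0 0 0 0;1 0 0 0 0;1 0 0 0 0' 8
python3 -m creep '1 0 0 0 0;1 0 0 0 0;1 0 0 0 0;1 0 0 0 0' 15
python3 -c "
from h import *
st()
for L in np.arange(.05,.3,.05): print(round(L,2),'u',.03+.11*np.cos(L)-.036*np.sin(L),'dz',.11*np.sin(L)+.036*np.cos(L)-.036)"
```

```text
clock: 4.2
eef_pos: [0.4449, 0.1387, 0.3171]
ee_rot: [1.0, -0.01, 0.0, 0.0]
wrist_force: [-1.3, -0.6, 1.1]
finger_gap: 0.25
grasp_force: 8.0
clock: 4.53
eef_pos: [0.4449, 0.1387, 0.3171]
ee_rot: [1.0, -0.01, -0.0, 0.0]
wrist_force: [0.3, -1.0, 0.7]
finger_gap: 0.243
grasp_force: 15.0
t 4.5333 p [0.4449 0.1387 0.3171] xang -1.1 q [ 1.   -0.01 -0.    0.  ] F [ 0.28 -0.96  0.66] M [-0.01  0.08 -0.04] gap 0.243 gf 15.0 j6 1.77
0.05 u 0.13806327854970185 dz 0.005452717993993404
0.1 u 0.13585645518129702 dz 0.010801825781160027
0.15 u 0.13338504580391505 dz 0.01603395337779344
0.2 u 0.13065522765391438 dz 0.021136023189741435
0.25 u 0.12767382385500808 dz 0.02609528269958073
```

```bash

python3 -m creep '1 0.001 0 -0.0027 0;1 0.001 0 -0.0027 0;1 0.0011 0 -0.0027 0;1 0.0011 0 -0.0027 0;1 0.0012 0 -0.0026 0;1 0.0012 0 -0.0026 0;1 0.0013 0 -0.0026 0;1 0.0014 0 -0.0026 0'
python3 -m creep '1 0 0 0 0;1 0 0 0 0;1 0 0 0 0'
python3 - <<'E'
from h import *
st();c=snap('side')
for ce,b in blobs(c,(0,150,80),(6,255,255))+blobs(c,(172,150,80),(180,255,255)): print(ce,b,dep(c,*ce))
cv2.imwrite('pics/s2.png',cv2.resize(c['image'][190:350,260:440],None,fx=3.3,fy=3.3,interpolation=cv2.INTER_CUBIC))
E
```

```text
clock: 5.2
eef_pos: [0.4544, 0.1386, 0.3385]
ee_rot: [1.0, -0.01, 0.0, 0.0]
wrist_force: [-0.5, -0.6, -1.3]
finger_gap: 0.246
grasp_force: 15.0
clock: 5.45
eef_pos: [0.4542, 0.1386, 0.3382]
ee_rot: [1.0, -0.01, 0.0, 0.0]
wrist_force: [0.5, 0.7, -1.7]
finger_gap: 0.247
grasp_force: 15.0
t 5.45 p [0.4542 0.1386 0.3382] xang -1.1 q [ 1.   -0.01  0.    0.  ] F [ 0.53  0.73 -1.66] M [ 0.02  0.01 -0.  ] gap 0.247 gf 15.0 j6 1.77
[108.1 252. ] [103, 250, 13, 6, 42] [0.96491438 0.21479396 0.01168333]
[362.8 256.3] [361, 250, 5, 13, 56] [0.44634651 0.1443468  0.16433321]
[445.3 176.5] [433, 168, 26, 18, 393] [ 0.4285962  -0.20395642  0.11982641]
```

View pics/s2.png

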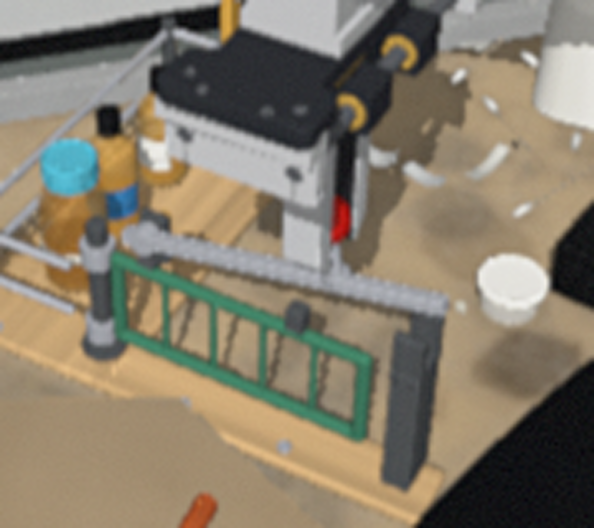

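The bar tip is clear above the fork, since it crosses over the post's top at (435,300). I'll start the swing.

```bash

python3 -m creep '1 0.0002 0.0068 0 -0.0524;1 0.0002 0.0068 0 -0.0524;1 0.0002 0.0068 0 -0.0524;1 0.0002 0.0068 0 -0.0524;1 0.0002 0.0068 0 -0.0524;1 0.0002 0.0068 0 -0.0524;1 0 0 0 0;1 0 0 0 0'
cat >> h.py <<'E'
def chk(h=(.585,.136)):
    s,a=st();v=np.array(s['eef_pos'][:2])-h
    print('r',np.hypot(*v).round(4),'gate dir',(np.degrees(np.arctan2(v[1],v[0]))%360).round(2),'want',(np.degrees(a)+180).round(2))
E
python3 -c "
from h import *
chk()"
```

```text
clock: 6.17
eef_pos: [0.4598, 0.0982, 0.3381]
ee_rot: [0.989, 0.146, -0.0, -0.0]
wrist_force: [-1.7, 0.0, -0.9]
finger_gap: 0.245
grasp_force: 15.0
t 6.1667 p [0.4598 0.0982 0.3381] xang 16.8 q [ 0.989  0.146 -0.    -0.   ] F [-1.67  0.02 -0.94] M [-0.08  0.24  0.05] gap 0.245 gf 15.0 j6 1.37
r 0.1308 gate dir 196.8 want 196.8
```

Tracking is accurate, so I'll carry on.

```bash

python3 -m creep '1 0.0002 0.0068 0 -0.0524;1 0.0002 0.0068 0 -0.0524;1 0.0002 0.0068 0 -0.0524;1 0.0002 0.0068 0 -0.0524;1 0.0002 0.0068 0 -0.0524;1 0.0002 0.0068 0 -0.0524;1 0.0002 0.0068 0 -0.0524;1 0.0002 0.0068 0 -0.0524'
python3 -m creep '1 0.0002 0.0068 0 -0.0524;1 0.0002 0.0068 0 -0.0524;1 0.0002 0.0068 0 -0.0524;1 0.0002 0.0068 0 -0.0524;1 0.0002 0.0068 0 -0.0524;1 0.0002 0.0068 0 -0.0524;1 0 0 0 0;1 0 0 0 0'
python3 - <<'E'
from h import *
chk();c=snap('side')
cv2.imwrite('pics/s3.png',cv2.resize(c['image'][140:340,260:440],None,fx=3,fy=3,interpolation=cv2.INTER_CUBIC))
E
```

```text
clock: 6.83
eef_pos: [0.4859, 0.051, 0.3382]
ee_rot: [0.937, 0.35, -0.001, 0.0]
wrist_force: [-3.2, -0.8, -0.0]
finger_gap: 0.244
grasp_force: 15.0
clock: 7.5
eef_pos: [0.5172, 0.0247, 0.3384]
ee_rot: [0.871, 0.491, -0.001, 0.001]
wrist_force: [-2.6, -4.9, 1.2]
finger_gap: 0.246
grasp_force: 15.0
t 7.5 p [0.5172 0.0247 0.3384] xang 58.8 q [ 0.871  0.491 -0.001  0.001] F [-2.63 -4.93  1.22] M [-0.85  0.45  0.  ] gap 0.246 gf 15.0 j6 0.48
r 0.1303 gate dir 238.67 want 238.8
```

View pics/s3.png

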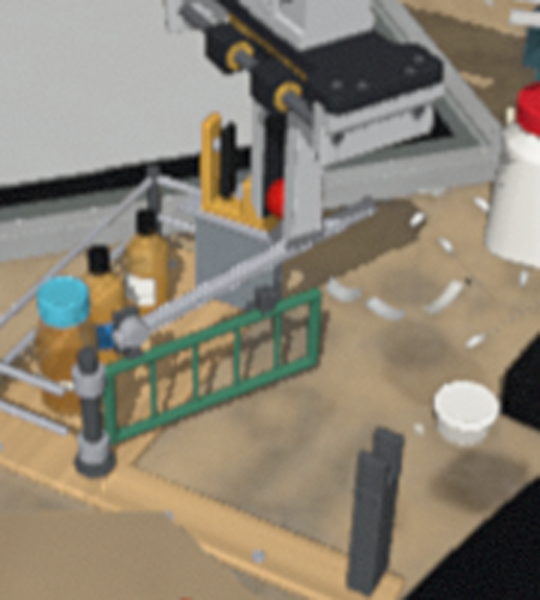

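The bar is raised and the gate at about 239°, short of the brass catch at (235,190), with the bottles untouched. There is a slight 5 N radial pull, so I'll ease outward about 1.5 mm while continuing.

```bash

python3 -m creep '1 -0.0004 0.0068 0 -0.0524;1 -0.0004 0.0068 0 -0.0524;1 -0.0002 0.0068 0 -0.0524;1 0 0.0068 0 -0.0524;1 0 0.0068 0 -0.0524;1 0 0 0 0;1 0 0 0 0'
python3 -c "
from h import *
chk((.585,.1348))"
```

```text
clock: 8.13
eef_pos: [0.5476, 0.0103, 0.3381]
ee_rot: [0.799, 0.601, 0.0, -0.0]
wrist_force: [-0.4, -1.4, -0.7]
finger_gap: 0.241
grasp_force: 15.0
t 8.1333 p [0.5476 0.0103 0.3381] xang 73.85 q [ 0.799  0.601  0.    -0.   ] F [-0.43 -1.42 -0.75] M [-0.23  0.02 -0.  ] gap 0.241 gf 15.0 j6 0.2
r 0.13 gate dir 253.29 want 253.85
```

```bash

python3 -m creep '1 0 0.0058 0 -0.0436;1 0 0.0058 0 -0.0436;1 0 0.0058 0 -0.0436;1 0 0.0058 0 -0.0436;1 0 0.0023 0 -0.0175;1 0 0.0023 0 -0.0175;1 0 0 0 0;1 0 0 0 0'
python3 -c "
from h import *
chk((.585,.1348))
c=snap('side')
cv2.imwrite('pics/s4.png',cv2.resize(c['image'][160:280,280:420],None,fx=4.5,fy=4.5,interpolation=cv2.INTER_CUBIC))"
```

```text
clock: 8.8
eef_pos: [0.5747, 0.0051, 0.3379]
ee_rot: [0.732, 0.682, 0.0, -0.001]
wrist_force: [0.1, 1.9, -2.5]
finger_gap: 0.243
grasp_force: 15.0
t 8.8 p [0.5747 0.0051 0.3379] xang 85.93 q [ 0.732  0.682  0.    -0.001] F [ 0.09  1.85 -2.51] M [ 0.31 -0.13 -0.  ] gap 0.243 gf 15.0 j6 -0.02
r 0.1301 gate dir 265.45 want 265.93
```

View pics/s4.png

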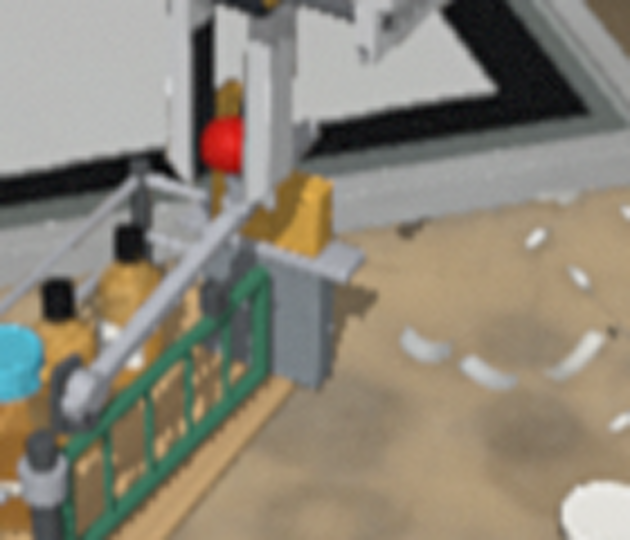

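The bar is above the low cheek, approaching the buffer. I'll go on in small steps, watching the x force.

```bash

python3 -m creep '1 0 0.0013 0 -0.01;1 0 0.0013 0 -0.01;1 0 0.0013 0 -0.01;1 0 0.0013 0 -0.01;1 0 0 0 0;1 0 0 0 0'
python3 -m creep '1 0 0.0008 0 -0.005;1 0 0.0008 0 -0.005;1 0 0 0 0;1 0 0 0 0'
python3 -c "
from h import *
chk((.585,.1348))"
```

```text
clock: 9.35
eef_pos: [0.5801, 0.0046, 0.3378]
ee_rot: [0.718, 0.696, 0.0, -0.001]
wrist_force: [0.9, 5.5, -4.9]
finger_gap: 0.244
grasp_force: 15.0
clock: 9.68
eef_pos: [0.5817, 0.0046, 0.3378]
ee_rot: [0.714, 0.7, 0.0, -0.001]
wrist_force: [-0.7, 5.7, -3.6]
finger_gap: 0.246
grasp_force: 15.0
t 9.6833 p [0.5817 0.0046 0.3378] xang 88.86 q [ 0.714  0.7    0.    -0.001] F [-0.73  5.74 -3.6 ] M [ 0.86 -0.09  0.03] gap 0.246 gf 15.0 j6 -0.07
r 0.1302 gate dir 268.53 want 268.86
```

```bash

python3 -m creep '1 0.0004 0.0006 0 -0.004;1 0.0004 0.0006 0 -0.004;1 0 0 0 0;1 0 0 0 0'
python3 -m creep '1 0 0.0006 0 0;1 0 0 0 0;1 0 0 0 0'
python3 -m creep '1 0 0.0006 0 0;1 0 0 0 0;1 0 0 0 0'
python3 -c "
from h import *
chk((.585,.1348))"
```

```text
clock: 10.02
eef_pos: [0.5829, 0.005, 0.3381]
ee_rot: [0.711, 0.703, -0.0, -0.0]
wrist_force: [0.5, 4.1, -3.3]
finger_gap: 0.246
grasp_force: 15.0
clock: 10.27
eef_pos: [0.5834, 0.005, 0.3381]
ee_rot: [0.711, 0.703, -0.0, -0.0]
wrist_force: [-0.7, 5.1, -4.0]
finger_gap: 0.245
grasp_force: 15.0
clock: 10.52
eef_pos: [0.5839, 0.005, 0.3381]
ee_rot: [0.711, 0.703, -0.0, -0.0]
wrist_force: [-0.4, 4.8, -4.0]
finger_gap: 0.242
grasp_force: 15.0
t 10.5167 p [0.5839 0.005  0.3381] xang 89.29 q [ 0.711  0.703 -0.    -0.   ] F [-0.44  4.77 -4.04] M [0.85 0.14 0.1 ] gap 0.242 gf 15.0 j6 -0.08
r 0.1298 gate dir 269.5 want 269.29
```

No contact yet (about 0 N in x). I'll keep feeling in 0.5 mm steps.

```bash

python3 -m creep '1 0 0.0005 0 -0.003;1 0 0 0 0;1 0 0 0 0' | grep -E 'eef|wrist'
python3 -m creep '1 0 0.0005 0 -0.003;1 0 0 0 0;1 0 0 0 0'| grep -E 'eef|wrist'
python3 -m creep '1 0 0.0005 0 -0.003;1 0 0 0 0;1 0 0 0 0'| grep -E 'eef|wrist'
python3 -c "
from h import *
chk((.585,.1348))"
```

```text
eef_pos: [0.5842, 0.005, 0.3381]
wrist_force: [-1.3, 4.4, -3.9]
eef_pos: [0.5845, 0.005, 0.3381]
wrist_force: [-3.9, 4.9, -3.4]
eef_pos: [0.5848, 0.005, 0.3381]
wrist_force: [-3.5, 5.3, -3.3]
t 11.2667 p [0.5848 0.005  0.3381] xang 89.8 q [ 0.708  0.706 -0.001 -0.001] F [-3.47  5.29 -3.27] M [0.84 0.56 0.06] gap 0.243 gf 15.0 j6 -0.08
r 0.1298 gate dir 269.93 want 269.8
```

Contact with the buffer at x of about 0.584, with a 3.5 N rise. I'll back off to just touching and lower the bar along its arc, with a check halfway.

```bash

python3 -m creep '1 0.0003 -0.0007 0 0;1 0.0003 -0.0007 0 0;1 0 0 0 0;1 0 0 0 0' | grep -E 'eef|wrist'
python3 -m creep '1 -0.0014 0 0.0025 0;1 -0.0013 0 0.0025 0;1 -0.0013 0 0.0026 0;1 -0.0012 0 0.0026 0;1 0 0 0 0;1 0 0 0 0'| grep -E 'eef|wrist'
python3 -m creep '1 -0.0012 0 0.0027 0;1 -0.0011 0 0.0027 0;1 0 0 0 0;1 0 0 0 0'| grep -E 'eef|wrist'
python3 -c "
from h import *
chk((.585,.1348))"
```

```text
eef_pos: [0.584, 0.0052, 0.3381]
wrist_force: [-3.1, 3.1, -4.0]
eef_pos: [0.584, 0.0001, 0.3281]
wrist_force: [-2.9, 2.9, -2.5]
eef_pos: [0.5841, -0.0021, 0.3229]
wrist_force: [-3.1, 2.9, -1.8]
t 12.4333 p [ 0.5841 -0.0021  0.3229] xang 89.79 q [ 0.708  0.706 -0.    -0.   ] F [-3.07  2.9  -1.83] M [0.68 0.53 0.09] gap 0.243 gf 15.0 j6 -0.1
r 0.1369 gate dir 269.61 want 269.79
```

```bash

python3 -m creep '1 -0.001 -0.0003 0.0028 0;1 -0.001 -0.0003 0.0026 0;1 0 0 0 0;1 0 0 0 0'| grep -E 'eef|wrist'
python3 -c "
from h import *
chk((.585,.1348))
c=snap('top')
cv2.imwrite('pics/t5.png',cv2.resize(c['image'][150:260,250:420],None,fx=4.5,fy=4.5,interpolation=cv2.INTER_CUBIC))"
```

```text
eef_pos: [0.5837, -0.0042, 0.3176]
wrist_force: [-2.4, 3.9, -0.8]
t 12.7667 p [ 0.5837 -0.0042  0.3176] xang 89.78 q [0.708 0.706 0.    0.001] F [-2.39  3.9  -0.77] M [ 0.62  0.24 -0.06] gap 0.241 gf 15.0 j6 -0.1
r 0.139 gate dir 269.47 want 269.78
```

View pics/t5.png

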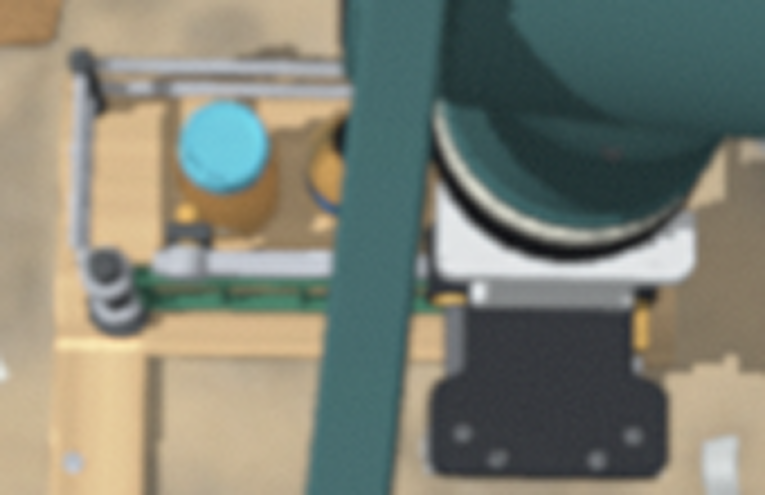

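The gate lies across the opening and the bar is level, with the knob back at its starting height. I'll release and rise.

```bash

python3 -m creep '0.7 0 0 0 0;0.6 0 0 0 0;0.5 0 0 0 0;0.5 0 0 0 0;0.5 0 0 0 0;0.5 0 0 0 0'
python3 -m creep '0.5 0 0 -0.01 0;0.5 0 0 -0.02 0;0.5 0 0 -0.03 0;0.5 0 0 -0.03 0;0.5 0 0 -0.03 0;0.5 -0.03 0 0 0;0.5 -0.03 0 0 0;0.5 0 0 0 0'
python3 - <<'E'
from h import *
st();c=snap('side');t=snap('top')
for n,cc in(('s',c),('t',t)):
  for ce,b in blobs(cc,(0,150,80),(6,255,255),60)+blobs(cc,(172,150,80),(180,255,255),60): print(n,ce,b,onz(cc,*ce,.136))
cv2.imwrite('pics/s6.png',cv2.resize(c['image'][160:280,280:420],None,fx=4.5,fy=4.5,interpolation=cv2.INTER_CUBIC))
E
```

```text
clock: 13.32
eef_pos: [0.5837, -0.0043, 0.3175]
ee_rot: [0.708, 0.706, 0.0, 0.001]
wrist_force: [-0.3, -0.9, 0.3]
finger_gap: 0.497
grasp_force: 0.0
clock: 13.98
eef_pos: [0.5832, -0.0678, 0.4391]
ee_rot: [0.71, 0.704, -0.0, 0.002]
wrist_force: [-0.1, -0.1, -0.5]
finger_gap: 0.499
grasp_force: 0.0
t 13.9833 p [ 0.5832 -0.0678  0.4391] xang 89.53 q [ 0.71   0.704 -0.     0.002] F [-0.15 -0.14 -0.52] M [-0.05 -0.08  0.01] gap 0.499 gf 0.0 j6 -0.2
s [329.1 197.5] [323, 192, 13, 12, 125] [ 0.58565231 -0.00428121  0.136     ]
s [445.3 176.2] [433, 167, 26, 19, 411] [ 0.42266949 -0.17836248  0.136     ]
t [363.8 204.8] [357, 198, 15, 15, 163] [ 0.58418539 -0.00331884  0.136     ]
```

View pics/s6.png

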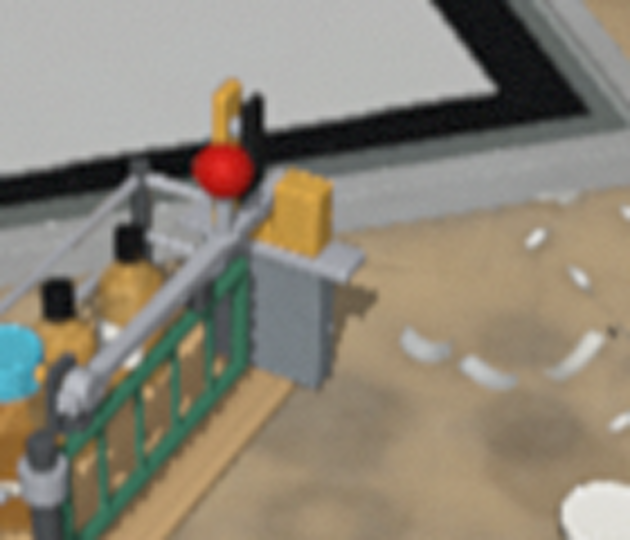

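The bar lies level behind the low cheek in the notch, with the knob at (0.585, -0.004, 0.136) consistent in both views. The bottles are standing and the robot is clear.

```bash
python3 -c "
from rig import bot
print(bot.finish_job())"
```

```text
the job is handed in; nothing more can be done
None
```

The gate is shut, its bar is dropped level into the closing catch, the bottles are still standing and the robot is clear; the job was handed in at about 14 s, and the wrist force I read stayed under 8 N.

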